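# Change over the hold-down clamps on a plank

## Robot

A 6-joint arm with a two-finger parallel gripper is mounted at the origin on the work surface. World frame = base frame: x ahead of the robot, y to its left, z up, the work surface at z = 0. Lengths are in mm, angles in rad, forces in N, time in s.
With the tool pointing down it reaches from about 350 to 925 mm from the base axis. Payload 6.4 kg.
Tool frame: the origin (TCP) lies at the very end of the fingers, on their centre line; the grasp point (between the pads) lies 19 mm behind it; z points along the fingers, y is the direction in which the jaws open and shut (so a half turn about z gives the same grasp; the last joint's range is limited). The gripper opens to 85 mm and grips with 20 to 120 N. Pads are 22 mm wide; open, the fingers measure 114 mm over their backs; the gripper's body (76 mm by 85 mm) begins 54 mm behind the grasp point. The pads swing forward as they close: fully open they stand 13 mm farther back than shut.
Start: joints at [1.104, 0.245, 1.558, -0, 1.339, -0.174], TCP at [187.609, 622.348, 231.29] pointing down, gripper open.
Joint ranges: [-3.13, 3.13], [-1.02, 2.26], [0.13, 2.54], [-0.95, 4.09], [0.21, 2.88], [-2.74, 2.74]. Speed limits (rad/s): [2.57, 2.57, 3.14, 3.14, 3.14, 3.14].

## Interface

Orientations are given as a 3x3 rotation matrix whose columns are the frame's x, y, z axes.
In Python, from bench import r, jaws, kinematics, cams, sensors gives the robot as it stands. Calls block until the motion is done:
- r.move_to(position, orientation): joint-space move of the TCP to a pose.
- r.move_linear(position, frame=None, speed=150): straight line of the TCP; frame=None keeps the orientation; speed is the mean speed in mm/s.
- r.movej(angles): joint-space move.
- jaws.grip(opening, newtons=None): opening from 0.0 (shut) to 1.0 (fully open); newtons is the grip in N (None keeps the last); returns when the fingers have stopped.
- r.wait(seconds).
- kinematics.solve_ik(position, orientation): joint angles nearest the present ones, or None.
- cams.capture(name): name is "scene" or "top" or "wrist"; returns a dict with "pixels" (420x560x3 uint8, blue, green, red), "z_map" (420x560 float32, mm along the optical axis (not along the pixel's ray), 0 where there is no reading), "fx", "fy", "cx", "cy" (pixels), "cam_to_world" (4x4, takes a point from camera to world coordinates). Camera axes: x right, y down, z forward; pixel columns grow to the right and rows downward; lengths in mm; the calibration is good to about 2 mm. The wrist camera is an equidistant fisheye: a pixel r from the principal point sees the ray r / f radians off the axis. A picture is of the moment at which its call begins.
A pose or a line that the arm cannot do raises r.IKError and nothing moves.
- r.close_job(): hands the job in, once; it reports no verdict.
Readings, each from a call of its own:
- sensors.read_t(): time.
- sensors.read_joints(): joint angles.
- sensors.read_qvel(): joint speeds.
- sensors.read_tau(): joint torques, N m.
- sensors.read_tcp_pos(): TCP position.
- sensors.read_orientation(): TCP orientation.
- sensors.read_contact_force(): force on the tool from outside, world axes, zero at the start.
- sensors.read_torque(): the same for the moment, N m.
- sensors.read_width(): opening from 0.0 (shut) to 1.0 (fully open).
Only numpy, scipy, OpenCV 4.12 (cv2) and the standard library are available. Lean on these libraries where they do the work, as an engineer would, in place of code of your own. Each camera call takes 0.05 s, during which the arm holds its last target. There are 200 camera calls.

## Task

Free one end of the plank for planing. First clamp the plank with the open clamp: squeeze its two handles together until it snaps over centre and stays locked; then flick the release lever of the other clamp, the one that holds the plank now, so that it springs right open. The plank must stay where it is and never be without a clamp, and the tools lying about are to be left alone.

Things in the scene. Friction and masses are not known exactly. Their poses are not given: they have to be found in the camera images.
- plank: planed softwood stud offcut, 95 x 300 x 45, lying flat on the bench with its length along y, about 0.6 kg, loose under the clamps. Origin at the centre of its underside
- blue: bolt-down locking pliers with blue grips, fixed to the bench, left or right, open at the start, pad 8 above the plank. Origin on the bench below the jaw pivot (62 up); x level, from the handles' side to the plank, z up. Flange 74 x 56 x 6. The rubber pad sits 75 ahead of the pivot. Two handles rise 55 deg from level, back along (-0.57, 0, 0.82); they move in the x-z plane; the rear one is fixed, the front one lies before and above it
- blue_front: blue grip (68 long, 20 wide, 11 thick) on the blue clamp's moving front handle. Origin mid outer face (turned away from the rear handle); x up the handle to its end (38 off), z to the rear handle. Over the outer faces, near the upper ends: 59 to 65 open (V-like), 32 locked. Needs up to 13 N; a grip of 30 to 60 N is right. As the rear handle is fixed, the middle between the handles wanders 14 to the rear on closing
- blue_rear: blue grip (50 long, 20 wide, 12 thick) of the blue clamp's fixed rear handle. Origin mid outer face (turned away from the front handle); x up the handle to its end (25 off), z away from the front handle. Beyond the end a screw knob, 16 wide, reaches 17 farther
- red_rear: red grip (50 long, 20 wide, 12 thick) of the red clamp's fixed rear handle. Origin mid outer face (turned away from the front handle); x up the handle to its end (25 off), z away from the front handle. Beyond the end a screw knob, 16 wide, reaches 17 farther
- blue_handle (a joint): blue front handle: 0 open, grows as it is squeezed, 0.42 rad dead centre, 0.49 rad locked on its stop. Short of dead centre it springs open by itself, past it it stays. (Angle to the jaw; the handle itself swings 0.34 rad)
- red: bolt-down locking pliers with red grips, fixed to the bench, left or right, locked on the plank at the start with 35 N. Origin on the bench below the jaw pivot (62 up); x level, from the handles' side to the plank, z up. Flange 74 x 56 x 6. The rubber pad sits 75 ahead of the pivot. Two handles rise 55 deg from level, back along (-0.57, 0, 0.82); they move in the x-z plane; the rear one is fixed, the front one lies before and above it
- red_front: red grip (68 long, 20 wide, 11 thick) on the red clamp's moving front handle. Origin mid outer face (turned away from the rear handle); x up the handle to its end (38 off), z to the rear handle. Not to be prised open: use the lever. Over the outer faces of both grips 32 locked, 65 sprung open
- red_handle (a joint): red clamp's front handle, as blue_handle: 0.49 rad at the start (locked), 0 when it has sprung open
- red_tail (a point): release lever's steel tail (16 wide, 6 thick), standing out 20 beyond the upper end of the red front grip: mid inner face (to the rear handle), 6 short of the tip, 44 from the rivet. x along the tail to its tip, z to the rear handle; on that side it is free, above the knob. Pushing the tail about 10 along -z with 4 to 6 N throws the clamp open; the front handle then springs off by 35
- blue_tail (a point): the same point on the blue clamp's lever tail, which also stands out 20 beyond its front grip. It comes between the fingers when the handles are taken from their ends: keep the palm clear of it
- red_lever (a joint): red clamp's release lever: 0 at rest, up to 0.45 rad when its tail is pushed away from the rear handle; springs back; the first 0.05 rad is play
- light_bar: fixed slim LED bench light along y over the near half of the plank: bar 16 x 420 x 10, underside 295 above the bench, about 50 ahead of the clamps' jaw pivots, on posts 12 thick at y = -185 and +185, feet 50 x 50. Origin on the bench below the bar's middle. It keeps a hand from coming straight down in front of the handles
- plane: wooden block plane 150 x 50, on the bench to the left, bystander. Origin at the centre of its sole
- mallet: joiner's mallet, dark head 62 x 110 x 56 and light handle, lying on the bench to the right, bystander. Origin in the handle, 100 from the head's centre, on the bench
- wax_tin: round tin 76 x 45 standing on the bench to the left, bystander. Origin at the centre of its underside
Things that resemble listed ones, but are neither listed nor needed, are in the scene too. Leave any turquoise look-alike of the red alone.

How it is judged (in metres and radians):
On the way, in this order (a step that is already met when the one before it is completed fails the run):
1. the blue clamp is squeezed over centre on the plank (value of joint blue_handle above 0.46 rad), for 0.2 s.
2. the red clamp's release lever is flicked while the blue clamp stays locked (value of joint red_lever above 0.12 rad and value of joint blue_handle above 0.46 rad).
At the end, for the whole second after the job is handed in: The blue clamp is locked on the plank (handle past 0.46 rad), the red clamp has sprung open (handle below 0.1 rad) with its lever back at rest, and the plank lies still, flat and within 8 mm of where it was (value of joint blue_handle above 0.46 rad and value of joint red_handle below 0.1 rad and value of joint red_lever below 0.08 rad and distance of plank from where it was at the start of the episode below 0.008 m and angle between plank's own z axis and vertical below 0.03 rad and linear speed of plank below 0.01 m/s); the robot touches nothing.
It fails at once if the plank is without a locked clamp (value of joint red_handle below 0.4 rad and value of joint blue_handle below 0.42 rad).
It fails at once if the plank is shifted by more than 12 mm (distance of plank from where it was at the start of the episode above 0.012 m).
It fails at once if a tool or the tin is moved by more than 25 mm (distance of any of plane, mallet, wax_tin from where it was at the start of the episode above 0.025 m).
It also fails if it takes over 45 s, if anything falls off the work surface, if the arm or the gripper's body presses on something with over 40 N, if the wrist force passes 120 N, or if a joint passes its speed limit or range.

## Working session

There is one attempt and no reset: what is moved stays moved. The work goes in short steps, each a Python script; the robot and the scene stay as the last script left them, time stands still between calls to the robot, and variables do not carry over. Pictures are saved under pics/ and viewed, about 8 in all and at most 12, crops included, and the job is handed in when it is done.

```bash
mkdir -p pics; ls; python3 - <<'E'
from bench import r, jaws, kinematics, cams, sensors
import cv2, numpy as np, pickle
for n in ["scene","top"]:
    d=cams.capture(n); pickle.dump(d,open(n+".pkl","wb"))
    cv2.imwrite(f"pics/{n}0.png",d["pixels"])
    print(n,d["fx"],d["cx"],d["cy"],d["cam_to_world"].round(3).tolist())
print(sensors.read_t())
E
```

```text
pics
scene 493.02205835945455 284.2835839563905 211.13318096270325 [[-0.02, 0.87, -0.493, 1216.998], [1.0, 0.013, -0.018, 25.114], [-0.01, -0.494, -0.87, 1249.374], [0.0, 0.0, 0.0, 1.0]]
top 469.2503463167948 276.57893578358284 210.2353651128207 [[-0.029, -0.997, 0.077, 493.282], [-1.0, 0.029, -0.002, -0.679], [-0.0, -0.077, -0.997, 1542.036], [0.0, 0.0, 0.0, 1.0]]
0.1
```

View pics/scene0.png

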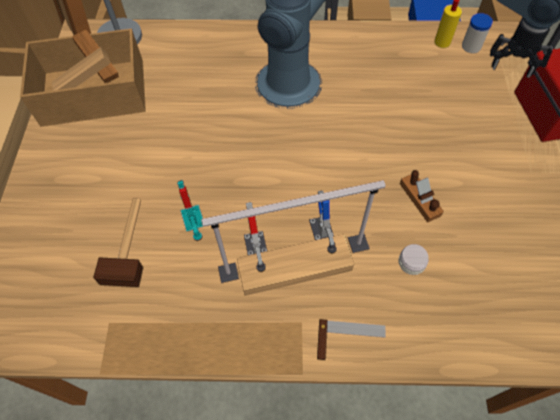

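View pics/top0.png

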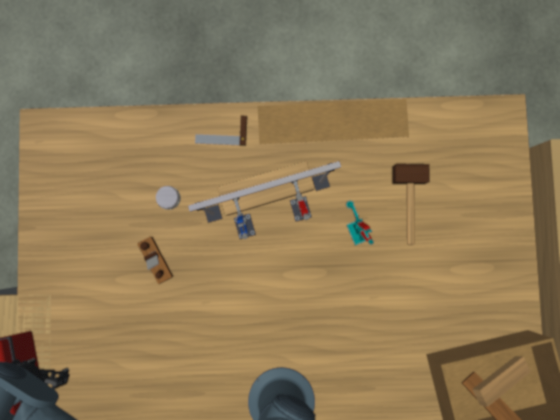

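The top view shows blue at (243,222) and red at (302,205), both on the plank. The turquoise look-alike is off the plank at (360,230), so I leave it alone. Next I enlarge the view to confirm and get rough 3D positions.

```bash
cat > h.py <<'E'
import cv2, numpy as np
def cloud(d):
    z=d["z_map"]; v,u=np.mgrid[:z.shape[0],:z.shape[1]]
    x=(u-d["cx"])/d["fx"]; y=(v-d["cy"])/d["fy"]
    P=np.stack([x*z,y*z,z],-1)@d["cam_to_world"][:3,:3].T+d["cam_to_world"][:3,3]
    P[z<=0]=np.nan; return P
def project(d,p):
    T=np.linalg.inv(d["cam_to_world"]); q=np.asarray(p)@T[:3,:3].T+T[:3,3]
    return np.stack([q[...,0]/q[...,2]*d["fx"]+d["cx"],q[...,1]/q[...,2]*d["fy"]+d["cy"]],-1)
def hue(d,name):
    h=cv2.cvtColor(d["pixels"],cv2.COLOR_BGR2HSV); H,S,V=[h[...,i].astype(int) for i in range(3)]
    ok=(S>130)&(V>60)
    return ok&(((H<8)|(H>172)) if name=="red" else (abs(H-115)<12))
E
python3 - <<'E'
import pickle,cv2,numpy as np
from h import *
S=pickle.load(open("scene.pkl","rb"));T=pickle.load(open("top.pkl","rb"))
for n,d in(("scene",S),("top",T)):
    P=cloud(d)
    for c in("red","blue"):
        m=hue(d,c)&(P[...,2]>60)&(P[...,0]>350)&(P[...,0]<700)&(abs(P[...,1])<140)
        k,l,st,_=cv2.connectedComponentsWithStats(m.astype(np.uint8))
        for i in range(1,k):
            if st[i,4]>8:
                p=P[l==i]; u,s,v=np.linalg.svd(p-p.mean(0),full_matrices=False)
                print(n,c,st[i],p.mean(0).round(),p.min(0).round(),p.max(0).round(),v[0].round(2))
    # bar
    m=(P[...,2]>285)&(P[...,2]<315)&(P[...,0]>400)&(P[...,0]<700)&(abs(P[...,1])<250)
    p=P[m]; c=p.mean(0); u,s,v=np.linalg.svd(p-c,full_matrices=False); t=(p-c)@v[0]; print(n,"bar",c.round(1),v[0].round(3),t.min(),t.max())
    m=(P[...,2]>38)&(P[...,2]<50)&(P[...,0]>400)&(P[...,0]<800)&(abs(P[...,1])<230)
    m=cv2.erode(m.astype(np.uint8),np.ones((3,3)))>0
    p=P[m][:,:2].astype(np.float32); print(n,"plank",cv2.minAreaRect(p),P[m][:,2].mean())
a=cv2.resize(S["pixels"][170:290,170:370],None,fx=4,fy=4,interpolation=3);cv2.imwrite("pics/c1.png",a)
E
```

```text
scene red [248 216  10  18 121] [620. -80. 125.] [602. -92.  99.] [692. -64. 296.] [-0.24 -0.03 -0.97]
scene blue [319 200  10  20 145] [579. 105. 140.] [547.  93.  96.] [645. 116. 295.] [-0.27 -0.06 -0.96]
scene bar [652.7  52.8 303.2] [ 0.25  -0.968  0.005] -185.85827282279095 213.27792991599637
scene plank ((686.7731323242188, 31.218719482421875), (91.35770416259766, 293.46929931640625), 14.772561073303223) 44.44149064817865
top red [299 201   9  14  87] [608. -83. 133.] [587. -94. 101.] [630. -72. 155.] [-0.63 -0.13  0.77]
top blue [238 216   5   7  30] [577. 105. 155.] [568.  98. 118.] [589. 113. 172.] [-0.34 -0.06  0.94]
top blue [244 225   3   8  16] [549.  93. 116.] [539.  90. 100.] [562.  98. 134.] [-0.56 -0.09  0.82]
top blue [240 228   3   5  10] [546. 106. 115.] [540. 102. 101.] [553. 110. 127.] [-0.43 -0.24  0.87]
top bar [649.6  41.8 304.2] [-0.252  0.968 -0.001] -220.01585481716302 194.27133883593805
top plank ((681.9512329101562, 28.99456787109375), (88.6312484741211, 290.1755676269531), 14.849971771240234) 44.577666056443476
```

View pics/c1.png

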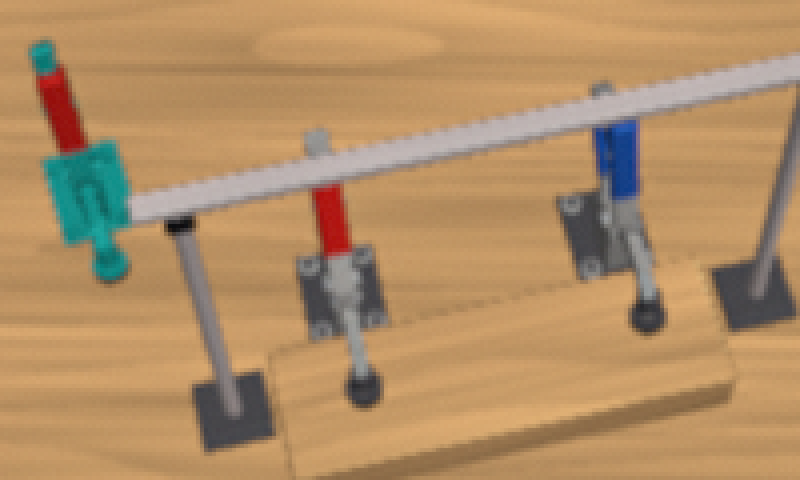

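Confirmed in the crop: the true red clamp is the steel one on the plank, at crop (335,220). The turquoise-bodied one at (75,150) is the decoy. Now I get near views with the wrist camera, along the handle axis.

```bash
cat >> h.py <<'E'
def ori(yaw,pitch=55,flip=False):
    c,s=np.cos(np.radians(yaw)),np.sin(np.radians(yaw)); cp,sp=np.cos(np.radians(pitch)),np.sin(np.radians(pitch))
    z=np.array([cp*c,cp*s,-sp]); y=np.array([sp*c,sp*s,cp])
    if flip: y=-y
    return np.stack([np.cross(y,z),y,z],1)
def fish(d):
    z=d["z_map"]; v,u=np.mgrid[:z.shape[0],:z.shape[1]]
    a=(u-d["cx"])/d["fx"]; b=(v-d["cy"])/d["fy"]; t=np.hypot(a,b)+1e-9
    k=np.tan(np.clip(t,0,1.5))/t
    P=np.stack([a*k*z,b*k*z,z],-1)@d["cam_to_world"][:3,:3].T+d["cam_to_world"][:3,3]
    P[(z<=0)|(t>1.4)]=np.nan; return P
E
python3 - <<'E'
from bench import r, jaws, kinematics, cams, sensors
import cv2, numpy as np, pickle
from h import *
p=sensors.read_tcp_pos(); r.move_linear([p[0],p[1],480])
for f in(False,True):
    print(f,[None if (q:=kinematics.solve_ik(x,ori(10,55,f))) is None else np.round(q,2) for x in([482,88,282],[515,-97,262],[555,100,150])])
E
```

```text
False [array([-0.15, -0.58,  2.27,  0.24,  0.88, -0.42]), array([-0.61, -0.41,  2.2 ,  0.52,  0.96, -1.  ]), array([-0.09, -0.16,  2.23,  0.32,  0.5 , -0.51])]
True [array([-0.15, -0.58,  2.27,  0.24,  0.88,  2.72]), array([-0.61, -0.41,  2.2 ,  0.52,  0.96,  2.14]), array([-0.09, -0.16,  2.23,  0.32,  0.5 ,  2.64])]
```

```bash
python3 - <<'E'
from bench import r, jaws, kinematics, cams, sensors
import cv2, numpy as np, pickle
from h import *
O=ori(10)
r.move_to([440,80,380],O)
for n,x in(("b",[482,88,282]),("r",[510,-97,265])):
    r.move_linear(x,O) if n=="b" else r.move_to(x,O)
    d=cams.capture("wrist"); pickle.dump(d,open("w"+n+".pkl","wb")); cv2.imwrite(f"pics/w{n}.png",d["pixels"])
    print(d["fx"],d["cx"],d["cy"],d["cam_to_world"].round(3).tolist())
cv2.imwrite("pics/wbr.png",np.hstack([cv2.resize(cv2.imread(f"pics/w{n}.png")[:,60:500],(400,382)) for n in "br"]))
print(sensors.read_t())
E
```

```text
325.19226210127806 284.10416450792246 210.69131519455416 [[0.806, 0.002, 0.592, 390.062], [0.142, -0.971, -0.19, 147.111], [0.575, 0.238, -0.783, 399.948], [0.0, 0.0, 0.0, 1.0]]
325.19226210127806 284.10416450792246 210.69131519455416 [[0.806, 0.002, 0.591, 417.875], [0.142, -0.971, -0.19, -37.633], [0.574, 0.237, -0.784, 382.546], [0.0, 0.0, 0.0, 1.0]]
5.8167
```

View pics/wbr.png

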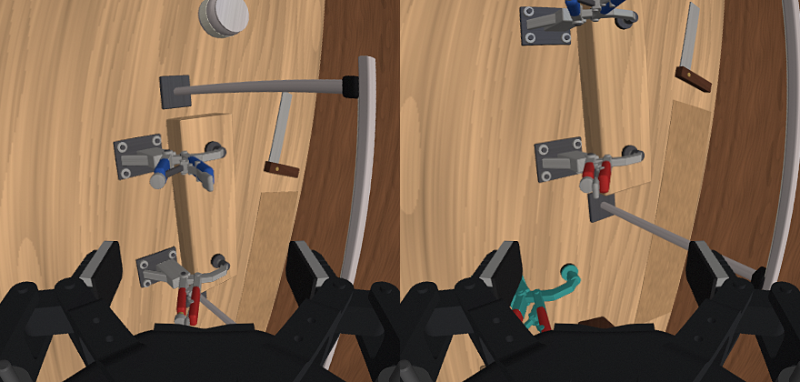

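```bash
python3 - <<'E'
import pickle,cv2,numpy as np
from h import *
for n,c,g in(("b","blue",(600,105)),("r","red",(640,-75))):
    d=pickle.load(open(f"w{n}.pkl","rb")); P=fish(d)
    px=d["pixels"].astype(int); hs=cv2.cvtColor(d["pixels"],cv2.COLOR_BGR2HSV)
    near=np.hypot(P[...,0]-g[0],P[...,1]-g[1])<150
    bz=P[near&(hs[...,1]>60)&(P[...,2]<15)][:,2]; print(c,"bench z",np.median(bz))
    m=(near&(hs[...,1]<60)&(P[...,2]<14)).astype(np.uint8)
    k,l,st,_=cv2.connectedComponentsWithStats(m); 
    for i in range(1,k):
        if st[i,4]>200:
            p=P[l==i]; print("flange?",st[i],cv2.minAreaRect(p[:,:2].astype(np.float32)),np.median(p[:,2]).round(1))
    m=hue(d,c)&near&(P[...,2]>50)
    p=P[m]; print("grip pts",len(p),p.min(0).round(),p.max(0).round())
    # steel pts: jaw arm direction
    m=near&(P[...,2]>20)&(P[...,2]<280); cv2.imwrite(f"pics/m{n}.png",(m*255).astype(np.uint8))
    # pad dark
    m=near&(hs[...,2]<70)&(P[...,2]>46)&(P[...,2]<110); q=P[m]; print("pad?",len(q),np.median(q,0).round(1) if len(q) else 0)
E
```

```text
blue bench z 0.225733237367848
flange? [235  83  36  37 986] ((609.4562377929688, 207.155029296875), (53.90928268432617, 49.25932693481445), 14.77710247039795) 8.2
flange? [ 185  147   53   51 1317] ((564.6400146484375, 103.98120880126953), (76.8448257446289, 56.977535247802734), 13.762685775756836) 6.6
grip pts 406 [528.  95.  85.] [582. 120. 186.]
pad? 117 [644.6 131.1  63.2]
red bench z 0.2442683498511542
flange? [ 208  150   53   51 1392] ((615.5089111328125, -81.18109893798828), (74.07132720947266, 57.199798583984375), 14.401776313781738) 6.4
flange? [267 212  30  33 602] ((701.9929809570312, -150.1297149658203), (48.92013168334961, 48.78504180908203), 14.673370361328125) 8.4
grip pts 542 [583. -96.  92.] [628. -68. 154.]
pad? 132 [696.4 -56.3  56. ]
```

```bash
python3 - <<'E'
import pickle,cv2,numpy as np
from h import *
a=np.radians(14.5); X=np.array([np.cos(a),np.sin(a)]);Y=np.array([-X[1],X[0]])
W=np.zeros((480,800,3),np.uint8)
for j,(n,c,g,fl,pad) in enumerate((("b","blue",(600,105),(564.6,104),(644.6,131.1)),("r","red",(640,-75),(615.5,-81.2),(696.4,-56.3)))):
    g=np.array(fl); ux=lambda p:(p[...,:2]-g)@X; vy=lambda p:(p[...,:2]-g)@Y
    print(c,"pad uv",ux(np.array(pad)),vy(np.array(pad)))
    for f,fn in((f"w{n}.pkl",fish),("scene.pkl",cloud),("top.pkl",cloud)):
        d=pickle.load(open(f,"rb")); P=fn(d); u,v,z=ux(P),vy(P),P[...,2]
        R=(abs(v)<30)&(u>-90)&(u<130)&(z>12)&(z<220)
        for mask,nm in((hue(d,c)&R&(z>60),"grip"),(R&(z>60)&~hue(d,c),"steel")):
            if f[0]=="w" or nm=="grip":
                print(f,nm,mask.sum(),"v",np.percentile(v[mask],[1,5,50,95,99]).round(1))
        if f[0]=="w":
            for uu,zz,bgr in zip(u[R],z[R],d["pixels"][R]):
                x,y=int(j*400+(uu+100)*2.0),int(460-zz*2); cv2.circle(W,(x,y),1,[int(t) for t in bgr],-1)
            for k in range(-80,100,20): cv2.putText(W,str(k),(int(j*400+(k+100)*2)-8,476),0,.35,(255,255,255))
            for k in range(0,220,20): cv2.line(W,(j*400,460-2*k),(j*400+400,460-2*k),(60,60,60),1); cv2.putText(W,str(k),(j*400,460-2*k),0,.35,(255,255,255))
cv2.imwrite("pics/side.png",W)
E
```

```text
blue pad uv 84.23710934012398 6.206400729891399
wb.pkl grip 406 v [-0.3  3.4  8.8 10.7 10.9]
wb.pkl steel 1940 v [-7.3 -4.9  3.6 10.  12.2]
scene.pkl grip 144 v [-9.4 -8.4 -2.7  6.   6.8]
top.pkl grip 56 v [-9.1 -8.3 -2.4  7.6  9. ]
red pad uv 84.5576062075445 3.851133917410582
wr.pkl grip 542 v [-7.4 -4.7  8.2 10.5 10.6]
wr.pkl steel 1332 v [-7.1 -4.9  3.6 10.  12.5]
scene.pkl grip 119 v [-8.7 -8.   0.2  8.3  9.1]
top.pkl grip 87 v [-9.5 -8.2  0.5  9.1  9.9]
```

View pics/side.png

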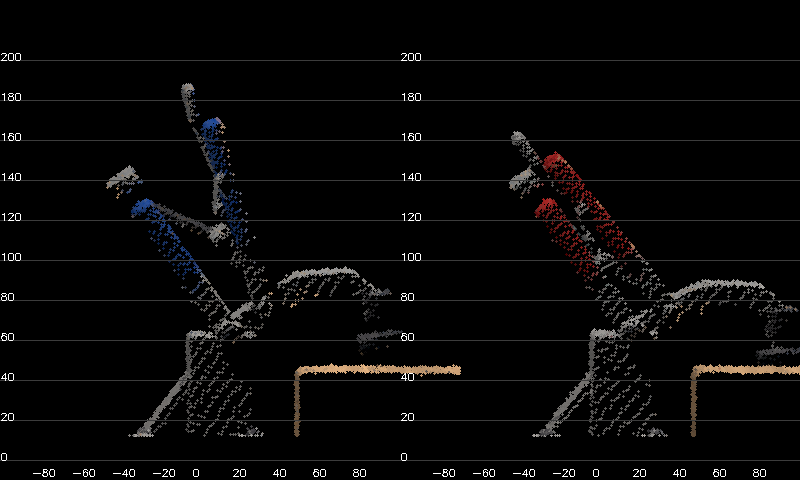

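The side plot, in the clamp's u (ahead) and z plane about the flange centre, gives:
- **Blue rear grip:** outer end at u≈-34, z≈124.
- **Blue open front grip:** outer end at u≈11, z≈168.
- **Tail tips:** blue at (-6,187), red at (-40,162).

Both clamps are yawed about 14.5°. I use handle coordinates t (along the handles) and n (across them): blue rear outer face n≈43, front outer face n≈105, tail tip t≈157. Now I approach the blue clamp from the handle ends.

```bash
cat >> h.py <<'E'
YAW=14.5; O=ori(YAW); FL=dict(b=(564.6,104.),r=(615.5,-81.2))
def W(c,t,n,v=0.5):
    u=-.5736*t+.8192*n; z=.8192*t+.5736*n; a=np.radians(YAW)
    return [FL[c][0]+u*np.cos(a)-v*np.sin(a),FL[c][1]+u*np.sin(a)+v*np.cos(a),z]
def fn(s):  # contact force in (t,n,v) axes
    f=np.array(s.read_contact_force()); a=np.radians(YAW); X=np.array([np.cos(a),np.sin(a),0]);Y=np.array([-X[1],X[0],0]);Z=np.array([0,0,1])
    return np.round([f@(-.5736*X+.8192*Z),f@(.8192*X+.5736*Z),f@Y],1)
E
python3 - <<'E'
from bench import r, jaws, kinematics, cams, sensors
import cv2, numpy as np
from h import *
print(np.round(W("b",300,74)),np.round(W("b",91,74)))
r.move_linear(W("r",280,74),O)
r.move_linear(W("b",260,74),O)
jaws.grip(1.0,45)
print(sensors.read_width(),fn(sensors))
for t in (180,140,115,92):
    r.move_linear(W("b",t,74),speed=80); print(t,fn(sensors))
d=cams.capture("wrist"); e=cams.capture("scene")
cv2.imwrite("pics/g1.png",np.hstack([d["pixels"][:,130:430],cv2.resize(e["pixels"][160:280,250:390],(490,420))]))
print(sensors.read_t())
E
```

```text
[457.  77. 288.] [573. 107. 117.]
1.0002422294527535 [ 0.2  0.5 -0.1]
180 [-0.1  0.   0.2]
140 [ 0.2 -0.1 -0.7]
115 [-0.3  0.   0.1]
92 [-0.2  0.2 -0.6]
10.525
```

View pics/g1.png

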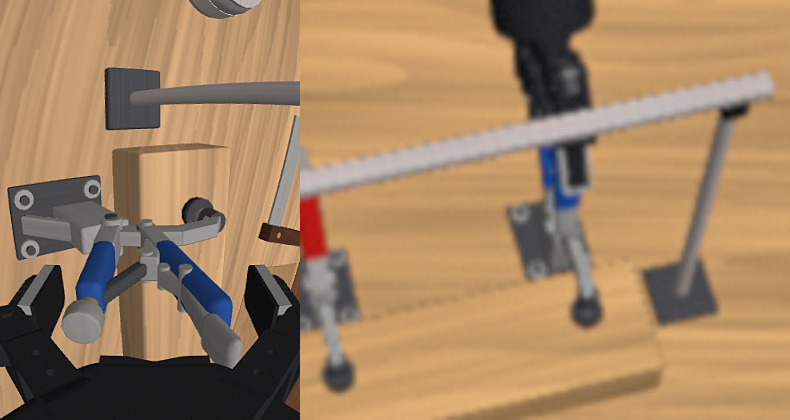

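The left view shows both handles between the open fingers: rear grip near (95,275), front grip near (195,285). There is clearance on both sides, and the tail at (220,340) is short of the palm. Now I close stepwise, moving rearward as it closes.

```bash
python3 - <<'E'
from bench import r, jaws, kinematics, cams, sensors
import cv2, numpy as np
from h import *
rear=42.
for w in (74,68,63,58,53,48,43,39,36,33):
    r.move_linear(W("b",92,rear+w/2),speed=60)
    jaws.grip(w/85,45)
    print(w,round(sensors.read_width()*85,1),fn(sensors),round(sensors.read_t(),2))
    if abs(fn(sensors)).max()>50: break
E
```

```text
74 74.0 [ 4.5 -4.9 -1. ] 11.05
68 68.1 [ 5.1 -6.1  0.1] 11.53
63 62.8 [ 5.5 -7.1  0.2] 12.02
58 58.2 [ 5.4 -7.5 -0.4] 12.5
53 53.0 [ 5.3 -7.7 -0.3] 12.97
48 48.2 [ 7.  -8.6  0.5] 13.45
43 43.4 [ 5.  -7.7  0.7] 13.93
39 39.4 [-3.2 -5.9  0.5] 14.41
36 36.0 [-1.1 -6.5  1.3] 14.88
33 33.0 [ 1.4 -8.2  1.5] 15.34
```

```bash
python3 - <<'E'
from bench import r, jaws, kinematics, cams, sensors
import cv2, numpy as np
from h import *
d=cams.capture("wrist")
cv2.imwrite("pics/g2.png",cv2.resize(d["pixels"][180:400,170:430],None,fx=2.5,fy=2.5))
E
```

```text
(no output)
```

View pics/g2.png

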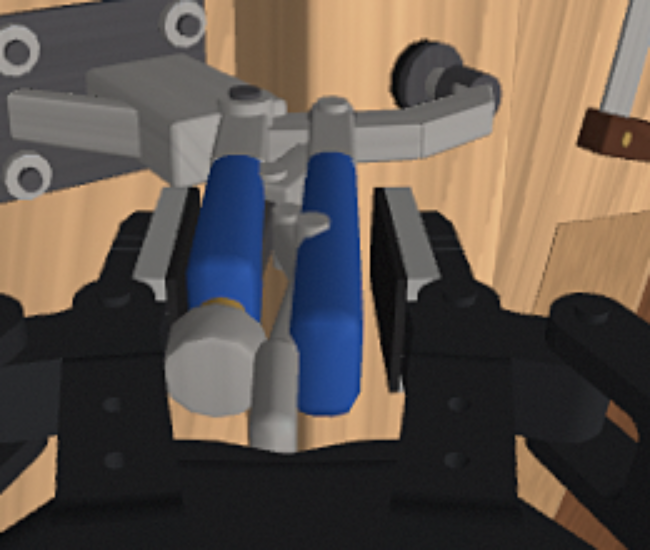

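The handles are now parallel: rear grip at (230,230), front grip at (330,270). The rear finger bears on the knob, and the clamp seems to have snapped. I squeeze firmly to seat it on its stop.

```bash
python3 - <<'E'
from bench import r, jaws, kinematics, cams, sensors
import cv2, numpy as np
from h import *
r.move_linear(W("b",92,55.5),speed=40); print(fn(sensors))
for w in (32,28,20):
    jaws.grip(w/85,45); print(w,round(sensors.read_width()*85,1),fn(sensors))
r.wait(.3); print(sensors.read_width()*85, fn(sensors))
E
```

```text
[-9.5  0.1  3.4]
32 32.1 [-6.5 -0.5  3.7]
28 28.3 [ 6.9 -7.3  1.7]
20 26.6 [ 19.4 -14.5  -0.3]
26.658573260437173 [ 19.3 -14.2   0.7]
```

The jaws stalled at 45 N with the clamp on its stop. I open, back out and check.

```bash
python3 - <<'E'
from bench import r, jaws, kinematics, cams, sensors
import cv2, numpy as np, pickle
from h import *
jaws.grip(0.8); print(fn(sensors))
r.move_linear(W("b",210,62),speed=150); jaws.grip(0.0,60)
d=cams.capture("wrist"); pickle.dump(d,open("wb2.pkl","wb"))
g=np.array(FL["b"]); a=np.radians(YAW); X=np.array([np.cos(a),np.sin(a)]);Y=np.array([-X[1],X[0]])
def tn(P,g):
    u=(P[...,:2]-g)@X; v=(P[...,:2]-g)@Y; return -.5736*u+.8192*P[...,2],.8192*u+.5736*P[...,2],v
P=fish(d); t,n,v=tn(P,g)
m=hue(d,"blue")&(abs(v)<30)&(P[...,2]>60); q=m&(t>105)&(t<134)
print("blue n range upper",np.percentile(n[q],[1,50,99]).round(1),"t",np.percentile(t[m],[1,99]).round())
# red tail from earlier wrist image
d=pickle.load(open("wr.pkl","rb")); P=fish(d); t,n,v=tn(P,np.array(FL["r"]))
for lo in range(132,160,4):
    q=(abs(v)<20)&(t>lo)&(t<lo+4)&(n>30)&(n<90)
    if q.sum(): print(lo,q.sum(),"n",np.percentile(n[q],[2,20,50,80,98]).round(1),"v",np.percentile(v[q],[2,50,98]).round(1))
print(sensors.read_t())
cv2.imwrite("pics/g3.png",d["pixels"])
E
```

```text
[-0. -0.  1.]
blue n range upper [43.  53.3 71.6] t [ 79. 139.]
132 86 n [44.6 61.1 65.  70.3 71.2] v [-9.2  7.3 10.4]
136 353 n [42.8 47.5 53.4 66.5 69.9] v [-6.4  1.3  8.3]
140 11 n [44.6 55.9 58.8 61.3 61.5] v [-3.9  7.1  8.8]
144 10 n [56.3 57.8 59.3 61.3 61.4] v [-2.3  8.4  9.2]
148 9 n [56.4 57.7 59.8 60.9 61.4] v [6.3 8.1 8.9]
152 47 n [55.5 56.1 58.2 60.7 61.3] v [-5.5  3.6  8.8]
156 77 n [56.4 57.3 58.6 59.9 60.9] v [-6.1  0.5  8. ]
18.7083
```

Blue stays closed with the robot clear: outer span n 43–71.6, the same as locked red at 71.2. Red tail inner face is at n≈56, t up to 159, and the knob top is at t≈140. Now I flick it with the closed fingertips.

```bash
python3 - <<'E'
from bench import r, jaws, kinematics, cams, sensors
import cv2, numpy as np, pickle
from h import *
print("w",sensors.read_width())
r.move_linear(W("r",215,34),O,speed=200)
r.move_linear(W("r",146,34),speed=80); print(fn(sensors))
hit=False
for n in np.arange(36,70,2.):
    r.move_linear(W("r",146,n),speed=40); f=fn(sensors); print(n,f)
    if f[1]<-2: hit=True
    if hit and f[1]>-.8: break
    if abs(f).max()>20: break
r.wait(.2)
d=cams.capture("wrist"); print(sensors.read_t())
cv2.imwrite("pics/g4.png",d["pixels"][100:400,100:500])
E
```

```text
w -0.0031014323339935835
[ 0.7 -0.1  0.3]
36.0 [ 0.2 -0.  -0.1]
38.0 [0.1 0.1 0.4]
40.0 [-0.6 -0.  -0.3]
42.0 [ 1.2 -2.1 -1. ]
44.0 [ 0.7 -2.2 -0.9]
46.0 [ 0.2 -1.9  0. ]
48.0 [-0.7 -0.9  0.2]
50.0 [ 0.5 -1.9  0.3]
52.0 [ 1.3 -1.6  0.2]
54.0 [ 0.2 -1.3 -0. ]
56.0 [ 1.3 -1.4 -0.2]
58.0 [ 0.4 -1.3 -1.2]
60.0 [ 0.9 -0.2 -0.2]
24.3417
```

View pics/g4.png

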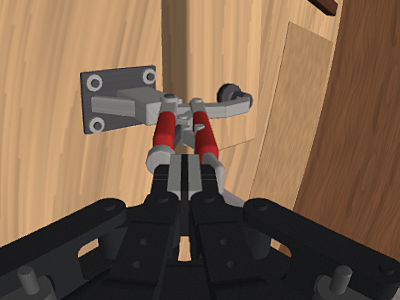

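```bash
cat >> h.py <<'E'
def tn(P,c):
    a=np.radians(YAW); X=np.array([np.cos(a),np.sin(a)]);Y=np.array([-X[1],X[0]]); g=np.array(FL[c])
    u=(P[...,:2]-g)@X; v=(P[...,:2]-g)@Y; return -.5736*u+.8192*P[...,2],.8192*u+.5736*P[...,2],v
def span(d,c,name):
    P=fish(d); t,n,v=tn(P,c); m=hue(d,name)&(abs(v)<30)&(P[...,2]>60)
    for lo,hi in((90,105),(105,120),(120,140)):
        q=m&(t>lo)&(t<hi); print(name,lo,q.sum(),np.percentile(n[q],[1,99]).round(1) if q.sum() else "")
E
python3 - <<'E'
from bench import r, jaws, kinematics, cams, sensors
import pickle
from h import *
d=cams.capture("wrist"); print("now"); span(d,"r","red")
print("before"); span(pickle.load(open("wr.pkl","rb")),"r","red")
print(fn(sensors))
E
```

```text
now
red 90 230 [44.1 76.9]
red 105 415 [43.7 77.2]
red 120 527 [45.1 78.5]
before
red 90 85 [45.2 73.8]
red 105 108 [44.6 72.6]
red 120 296 [46.7 72.1]
[ 0.4 -0.1 -0.7]
```

```bash
python3 - <<'E'
from bench import r, jaws, kinematics, cams, sensors
from h import *
for n in (62,64,67,70):
    r.move_linear(W("r",146,n),speed=40); r.wait(.1); f=fn(sensors); print(n,f)
    d=cams.capture("wrist"); span(d,"r","red")
    if abs(f).max()>20: break
cv2.imwrite("pics/g5.png",cv2.resize(d["pixels"][180:330,210:370],None,fx=4,fy=4))
print(sensors.read_t())
E
```

```text
62 [ 0.4 -0.8 -0.1]
red 90 238 [44.5 77.2]
red 105 410 [43.5 77.8]
red 120 523 [44.9 79.4]
64 [ 0.7 -1.3 -0.7]
red 90 292 [44.5 92.1]
red 105 438 [44.  96.2]
red 120 543 [ 45.3 102.2]
67 [-0.5  0.2  0.3]
red 90 312 [44.8 93.9]
red 105 461 [43.9 99.2]
red 120 546 [ 44.8 105.4]
70 [-0.2  0.7  0.1]
red 90 311 [44.9 94. ]
red 105 443 [44.2 99.6]
red 120 552 [ 44.9 105.3]
25.9917
```

View pics/g5.png

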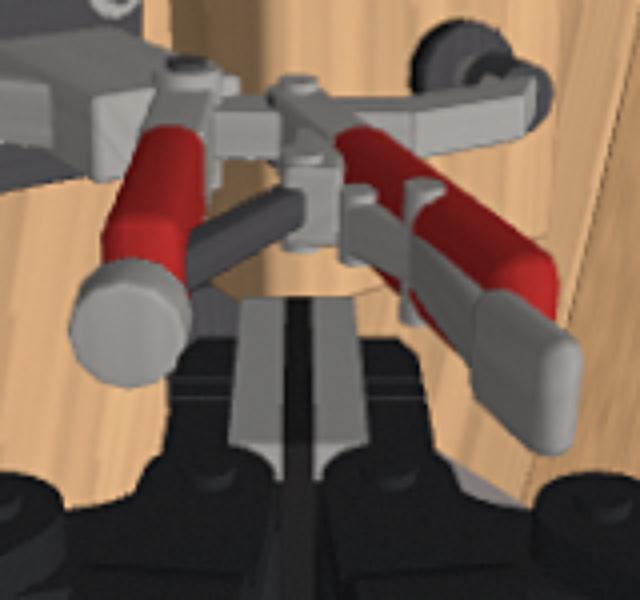

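Red has sprung open: the front grip at (450,210) is well clear of the fingers, and n≈105 matches the open blue clamp. I back off and verify blue and the plank.

```bash
python3 - <<'E'
from bench import r, jaws, kinematics, cams, sensors
import pickle
from h import *
r.move_linear(W("r",146,62),speed=80); r.move_linear(W("r",215,62),speed=150)
r.move_linear(W("b",215,62),speed=200); r.wait(.2); d=cams.capture("wrist"); span(d,"b","blue")
r.move_linear([450,0,380],speed=200)
w=cams.capture("wrist"); S=cams.capture("scene"); S0=pickle.load(open("scene.pkl","rb"))
for s in (S0,S):
    P=cloud(s); m=(P[...,2]>38)&(P[...,2]<50)&(P[...,0]>400)&(P[...,0]<800)&(abs(P[...,1])<230)
    m=cv2.erode(m.astype(np.uint8),np.ones((3,3)))>0; print("plank",cv2.minAreaRect(P[m][:,:2].astype(np.float32)),P[m][:,2].mean())
print(fn(sensors),sensors.read_t())
cv2.imwrite("pics/g6.png",np.hstack([w["pixels"][20:320,120:420],cv2.resize(S["pixels"][160:300,170:400],(492,300))]))
E
```

```text
blue 90 114 [43.8 72.3]
blue 105 144 [42.5 71.9]
blue 120 484 [44.3 70.4]
plank ((686.7731323242188, 31.218719482421875), (91.35770416259766, 293.46929931640625), 14.772561073303223) 44.44149064817865
plank ((687.2389526367188, 31.215240478515625), (91.78526306152344, 293.1918029785156), 14.783537864685059) 44.35369427984606
[-0.4  0.5  0.7] 29.4333
```

View pics/g6.png

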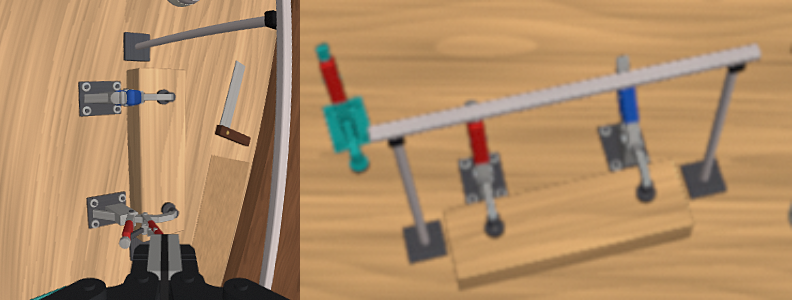

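Blue at (130,97) is locked, red at (140,225) is open, and the plank has not moved. I hand in.

```bash
python3 -c "
from bench import r,sensors
r.close_job(); print(sensors.read_t())"
```

```text
the job is handed in; nothing more can be done
the job is handed in; nothing more can be done
```

The job is handed in: the blue clamp is locked on the plank and the red clamp has sprung open. I squeezed blue over centre from the handle ends, seated it with a 45 N grip, then flicked red's release lever with the closed fingertips.

Last checks, about 29 s into the 45 s:
- **Blue:** its handles stayed closed with the robot clear, spanning the same as the locked red clamp did at the start.
- **Red:** its front handle stands as far out as blue's did when open. I judged the lever back at rest only by eye.
- **Plank:** it moved about 0.5 mm by the camera, which is within noise.
- **Robot:** it was clear of everything, with under 1 N at the wrist.
- **Tools and tin:** I kept away from them but did not measure their positions again.

Two readings disagreed with the description:
- **Jaw width:** it read about 27 mm on the locked grips instead of 32 mm. I put that down to a non-linear opening scale.
- **Lever travel:** the tail needed about 20 mm of finger travel and only about 2 N, not 10 mm and 4 to 6 N.

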